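# Stop the laminator and point out the damaged spot on its roller

## Robot

A 6-joint arm with a two-finger parallel gripper is mounted at the origin on the work surface. World frame = base frame: x ahead of the robot, y to its left, z up, the work surface at z = 0. Lengths are in mm, angles in rad, forces in N, time in s.
With the tool pointing down it reaches from about 275 to 850 mm from the base axis. Payload 5.2 kg.
Tool frame: the origin (TCP) lies midway between the tips of the shut fingers; the grasp point (between the pads) lies 19 mm behind it; z points along the fingers, y is the line along which they close (so a half turn about z gives the same grasp; the last joint's range is limited). The gripper opens to 85 mm and grips with 20 to 120 N. Pads are 22 mm wide; open, the fingers measure 114 mm over their backs; the gripper's body (76 mm by 85 mm) begins 54 mm behind the grasp point. The pads swing forward as they close: fully open they stand 13 mm farther back than shut.
Start: joints at [1.017, 0.259, 1.535, -0, 1.348, -0.203], TCP at [188.986, 516.517, 231.31] pointing down, gripper open.
Joint ranges: [-3.14, 3.14], [-0.91, 2.08], [0.19, 2.58], [-1.22, 4.36], [0.22, 2.71], [-3.12, 3.12]. Speed limits (rad/s): [2.57, 2.57, 3.14, 3.14, 3.14, 3.14].

## Interface

Orientations are given as a unit quaternion [x, y, z, w].
In Python, from station import robot gives the robot as it stands.
- The arm moves only by the shell command python3 -m jog 'ROWS' [FORCE]. ROWS is JSON, a list that holds one entry, the list of rows, each a list of 5 numbers: the closure in counts, from 0 (fully open) to 255 (shut), then the shift along the world's x, y, z in mm, then the turn about the world's z in degrees. A call has 1 to 20 rows; each row is the pose to reach, as a shift and turn from the pose commanded when the call began; what a row does not reach only later rows make up. A row lasts 1/10 s, in which the tool goes at most 50 mm and 8.59 degrees, less where a joint would pass 70% of its speed; a pose out of reach is approached as far as the arm can. A call with a gripper value outside its range is refused whole. The fingers move at their own pace and stop on an object; FORCE is the grip in N (left out, the last holds). Time passes only in rows, so rows that repeat a pose let the fingers close. It gives the time, the measured TCP pose, the force, the opening and the grip force at its end, in the units of the state.
- robot.read_state(): the state, without advancing time (a new reading comes with each control period).
- robot.get_image(name): name is "scene" or "top" or "wrist"; returns the picture (420x560x3 uint8, red, green, blue); there is no depth.
- robot.camera_info(name): a dict with "fx", "fy", "cx", "cy" (pixels), "dist" ([k1, k2, p1, p2, k3] as OpenCV has them; the pictures are not rectified), "T" (4x4, takes a point from camera to world coordinates); the wrist camera has in their place "hand_eye" (4x4, takes a point from camera to tool coordinates, whose origin is the TCP and whose axes are the flange's). Camera axes: x right, y down, z forward; pixel columns grow to the right and rows downward; lengths in mm; the calibration is good to about 2 mm. A picture is of the moment at which its call begins: read the wrist's pose just before it. camera_info takes no time and is no camera call.
- robot.hand_in(): hands the job in; it is judged then, once.
The state is a dict: "clock": time; "joint_pos": joint angles; "joint_velocities": joint speeds; "tau": joint torques, N m; "ee_pos": TCP position; "eef_rot": TCP orientation; "wrist_force": force on the tool from outside, world axes, zero at the start; "wrist_torque": the same for the moment, N m; "gripper_width": finger opening in mm; "grasp_force": force on a finger pad.
Only numpy, scipy, OpenCV 4.12 (cv2) and the standard library are available. Lean on these libraries where they do the work, as an engineer would, in place of code of your own. Each camera call takes 0.05 s, during which the arm holds its last target. There are 200 camera calls.

## Task

The laminator has a damaged roller. Press the red emergency stop on its control panel fully down so that it stays in, then point out the dark gouge in the green roller to the service technician: bring your fingertips two or three centimetres above it, keep them there for two seconds and finish while still pointing at it. Do not touch the green roller, do not press the green start button, and leave the things lying around where they are.

Things in the scene. Friction and masses are not known exactly. Their poses are not given: they have to be found in the camera images.
- estop (a joint): how far the emergency stop is pushed in along its axis: 0 = out (as it is at the start), 0.008 m = fully in. It needs about 8 N all the way and stays wherever it is left (it latches by friction, no spring).
- estop_top (a point): centre of the top face of the emergency stop, a red mushroom button 40 mm across and 15 mm thick on a yellow ring, on the blue control panel at the laminator's right-hand end (right as the robot faces it). The panel slopes 15 degrees down towards the robot; the point's z axis is the button's axis, pointing out of the panel, and the button is pressed along -z. Its top stands 37 mm out of the panel when out.
- start (a joint): how far the green start button is pressed: 0 = out, 0.004 m = fully in (a 4 N spring). Leave it alone.
- start_top (a point): centre of the top of the green start button, 22 mm across in a black housing, on the same panel, lower down the slope (about 70 mm nearer the robot than the emergency stop and 32 mm further right). Not to be pressed.
- laminator: desktop roll laminator fixed to the bench, white ends, 560 mm wide (its y), 260 mm deep (its x) and 205 mm high at the ends, with black pressure knobs on the ends that reach up to 239 mm; an aluminium infeed table 115 mm above the bench reaches 241 mm from the origin towards the robot. Origin: centre of its underside on the bench; x points away from the operator's side, y to the left, z up.
- roller: the green upper roller, 70 mm diameter and 344 mm long, lying level along its y axis between the white ends. Origin: its centre, on the axis, 150 mm above the bench, so its crest is 185 mm above the bench. Not to be touched.
- gouge_spot (a point): the damaged spot: a ragged black gouge with pale green torn edges, a diagonal tear about 28 mm long and 25 mm across, in the crest of the green roller. The point is the gouge's centre, level with the roller's surface, 185 mm above the bench; z up, y along the roller.
- tape_spot (a point): a strip of cream masking tape, 19 mm wide, stuck across the green roller's crest: not the damage. The point is its centre on the crest.
- masking_tape_mid (a point): a loose roll of cream masking tape, 84 mm outside diameter, 24 mm high, lying flat on the infeed table. The point is its centre, half-way up.
- cleaner_mid (a point): a loose white bottle of cleaner with a blue cap, 60 mm diameter and 170 mm high, standing on the bench at the laminator's left. The point is its centre, half-way up.
- screwdriver_grip (a point): a loose screwdriver, 200 mm long with a red handle 26 mm thick, lying on the bench at the right of the laminator. The point is the middle of its handle, 13 mm above the bench.
- mug_mid (a point): a loose blue mug, 80 mm diameter and 92 mm high, standing on the bench at the right of the laminator. The point is its centre, half-way up.

How it is judged:
By the outcome, as a careful person would: the job done as asked, in the order asked, and still so for the second after the job is handed in, with the robot touching nothing.
It also fails if it takes over 40 s, if anything falls off the work surface, if the arm or the gripper's body presses on something with over 40 N, if the wrist force passes 120 N, or if a joint passes its speed limit or range.

## Working session

There is one attempt and no reset: what is moved stays moved. The work goes in short steps, Python scripts to look and compute and a shell command to move; the robot and the scene stay as the last step left them, time stands still between calls to the robot, and variables do not carry over. Pictures are saved under pics/ and viewed, at most 10 in all, crops included, and the job is handed in when it is done.

```bash
mkdir -p pics; ls; python3 - <<'E'
from station import robot
import cv2,numpy as np
for n in("scene","top"):
    im=robot.get_image(n);cv2.imwrite(f"pics/{n}0.png",im[:,:,::-1])
    i=robot.camera_info(n);print(n,{k:np.round(v,3).tolist() for k,v in i.items()})
i=robot.camera_info("wrist");print({k:np.round(v,3).tolist() for k,v in i.items()})
s=robot.read_state();print(s)
E
```

```text
pics
scene {'fx': 511.547, 'fy': 511.547, 'cx': 287.572, 'cy': 210.131, 'dist': [-0.024, 0.0, 0.0, 0.0, 0.0], 'T': [[-0.406, 0.725, -0.557, 1278.384], [0.914, 0.322, -0.247, 389.529], [0.001, -0.609, -0.793, 1200.071], [0.0, 0.0, 0.0, 1.0]]}
top {'fx': 532.362, 'fy': 532.362, 'cx': 275.772, 'cy': 217.605, 'dist': [-0.209, 0.0, 0.0, 0.0, 0.0], 'T': [[-0.022, -0.998, 0.066, 448.778], [-1.0, 0.023, 0.009, 50.303], [-0.01, -0.066, -0.998, 1449.236], [0.0, 0.0, 0.0, 1.0]]}
{'fx': 373.994, 'fy': 373.994, 'cx': 279.586, 'cy': 205.971, 'dist': [0.012, 0.0, 0.0, 0.0, 0.0], 'hand_eye': [[-0.0, -0.954, -0.299, 76.727], [1.0, -0.0, 0.0, 0.711], [-0.0, -0.299, 0.954, -142.575], [0.0, 0.0, 0.0, 1.0]]}
{'clock': 0.1, 'joint_pos': array([ 1.01721751e+00,  2.59278718e-01,  1.53596221e+00,  1.21174042e-05,
        1.34801678e+00, -2.02771657e-01]), 'joint_velocities': array([-0.00016026, -0.00238012, -0.00478677, -0.00229076, -0.00013096,
        0.00145337]), 'tau': array([ 1.77691632e-03, -4.46977007e+01, -2.91242194e+01, -4.96292869e-04,
        6.35410557e-03,  1.92552534e-05]), 'ee_pos': array([188.71649493, 516.10722191, 230.55779663]), 'eef_rot': array([ 1.74506803e-01,  9.84655616e-01, -7.71519339e-04, -3.12880441e-04]), 'wrist_force': array([ 0.72881488,  0.39359808, -0.23519479]), 'wrist_torque': array([-0.05787599,  0.01226877, -0.01085835]), 'grasp_force': 0.0, 'gripper_width': 85.26480167246073}
```

View pics/scene0.png

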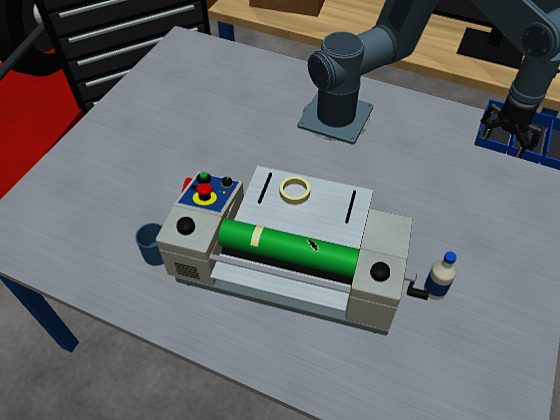

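View pics/top0.png

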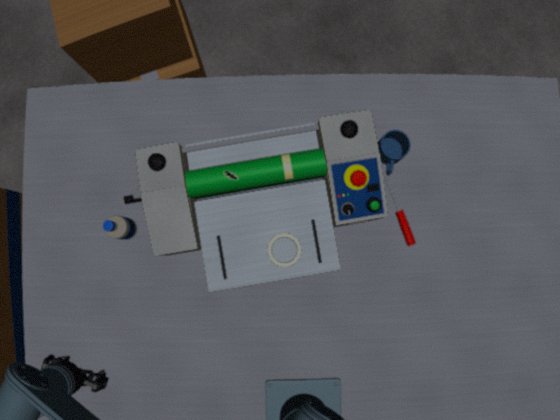

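The scene picture shows the e-stop at about (205,190), the gouge at (313,244) and the tape at (257,236). The top picture shows the e-stop at (357,178), the gouge at (231,175), the tape at (287,166) and the green start button at (374,206).

```bash
cat > h.py <<'E'
import cv2,numpy as np
from scipy.spatial.transform import Rotation as R
from station import robot
def cam(n,s=None):
    i=robot.camera_info(n)
    K=np.array([[i["fx"],0,i["cx"]],[0,i["fy"],i["cy"]],[0,0,1.]])
    if n=="wrist":
        T=np.eye(4);T[:3,:3]=R.from_quat(s["eef_rot"]).as_matrix();T[:3,3]=s["ee_pos"];T=T@np.array(i["hand_eye"])
    else:T=np.array(i["T"])
    return K,np.array(i["dist"],float),T
def ray(c,uv):
    K,d,T=c;p=cv2.undistortPoints(np.array([[uv]],float),K,d).ravel()
    return T[:3,3],T[:3,:3]@np.array([p[0],p[1],1])
def onz(c,uv,z):
    o,d=ray(c,uv);return o+d*(z-o[2])/d[2]
def tri(rs):
    A=0;b=0
    for o,d in rs:
        d=d/np.linalg.norm(d);P=np.eye(3)-np.outer(d,d);A=A+P;b=b+P@o
    return np.linalg.solve(A,b)
def blobs(im,lo,hi,box,mn=5):
    h=cv2.cvtColor(im,cv2.COLOR_RGB2HSV);m=cv2.inRange(h,lo,hi)
    if lo[0]==0 and hi[0]<20:m|=cv2.inRange(h,(170,lo[1],lo[2]),(179,hi[1],hi[2]))
    z=np.zeros_like(m);x0,y0,x1,y1=box;z[y0:y1,x0:x1]=m[y0:y1,x0:x1]
    n,l,st,c=cv2.connectedComponentsWithStats(z)
    return sorted([(int(st[k,4]),c[k].round(1).tolist(),st[k,:4].tolist()) for k in range(1,n) if st[k,4]>=mn],reverse=True)
E
python3 - <<'E'
from h import *
b={"scene":(180,160,380,290),"top":(180,140,390,230)};C={n:cam(n) for n in b}
im={n:cv2.imread(f"pics/{n}0.png")[:,:,::-1].copy() for n in b}
red={};
for n in b:
    red[n]=blobs(im[n],(0,150,90),(8,255,255),b[n])[:3];print(n,"red",red[n])
    print("green",blobs(im[n],(45,120,50),(75,255,255),b[n])[:4]);print("yel",blobs(im[n],(22,150,80),(33,255,255),b[n])[:2])
g={"scene":(313,244),"top":(231,175)}
print("gouge tri",tri([ray(C[n],g[n]) for n in g]),[onz(C[n],g[n],185).round(1) for n in g])
print("tape",onz(C["top"],(287,166),185))
for z in(200,215,230):print(z,onz(C["top"],(358.5,178.5),z).round(1),onz(C["scene"],(205,188),z).round(1))
print(tri([ray(C["top"],(358.5,178.5)),ray(C["scene"],(205,188))]))
# roller axis direction from top view
print(onz(C["top"],(187,184),170),onz(C["top"],(326,164),170))
E
```

```text
scene red [(138, [203.6, 188.5], [196, 183, 16, 12]), (52, [186.1, 183.0], [182, 178, 10, 14])]
green [(3621, [289.4, 247.2], [218, 219, 142, 58]), (44, [203.2, 175.0], [200, 172, 8, 7])]
yel [(168, [204.2, 199.0], [193, 192, 24, 13])]
top red [(173, [358.0, 177.9], [351, 171, 15, 15])]
green [(3427, [254.2, 172.9], [185, 148, 142, 50]), (77, [374.5, 204.9], [370, 200, 10, 10])]
yel [(255, [354.3, 175.5], [344, 165, 25, 24])]
gouge tri [636.23777868 168.60596417 186.89973884] [array([634. , 170.6, 185. ]), array([637.4, 166.4, 185. ])]
tape [655.90729028  31.46045097 185.        ]
200 [ 620.  -137.4  200. ] [ 596.8 -142.7  200. ]
215 [ 617.9 -135.2  215. ] [ 607.1 -134.7  215. ]
230 [ 615.8 -132.9  230. ] [ 617.3 -126.7  230. ]
[ 615.29694112 -131.25480622  226.05591083]
[620.56006288 275.94051415 170.        ] [661.23185135 -63.74040792 170.        ]
```

```bash
python3 -m jog '[[[255,10,-10,40,0],[255,30,-40,80,0],[255,52,-80,100,3],[255,75,-120,100,6],[255,98,-160,100,9],[255,120,-200,100,12],[255,145,-240,100,15],[255,170,-280,100,18],[255,195,-320,100,21],[255,220,-360,100,24],[255,245,-400,100,27],[255,270,-440,100,27],[255,295,-480,100,27],[255,320,-520,100,27],[255,345,-560,100,27],[255,370,-600,100,27],[255,395,-630,100,27],[255,410,-647,100,27],[255,410,-647,100,27],[255,410,-647,100,27]]]' && python3 - <<'E'
from h import *
s=robot.read_state();im=robot.get_image("wrist");cv2.imwrite("pics/w1.png",im[:,:,::-1]);np.save("w1.npy",np.r_[s["ee_pos"],s["eef_rot"]])
F=(0,0,560,420);print(blobs(im,(0,150,80),(8,255,255),F,50)[:3],blobs(im,(22,150,80),(33,255,255),F,50)[:2],blobs(im,(45,120,50),(75,255,255),F,50)[:4])
E
```

```text
clock: 2.1
ee_pos: [598.7, -130.5, 330.2]
eef_rot: [-0.06, 0.998, 0.001, -0.001]
wrist_force: [-0.1, 0.9, -0.7]
gripper_width: 0.1
grasp_force: 0.0
[(2198, [273.0, 228.3], [247, 202, 53, 53]), (1953, [149.7, 56.0], [128, 11, 45, 94])] [(2023, [274.6, 218.8], [236, 188, 76, 73])] [(13755, [457.7, 259.3], [355, 221, 205, 79]), (724, [227.3, 130.5], [212, 115, 31, 32])]
```

View pics/w1.png

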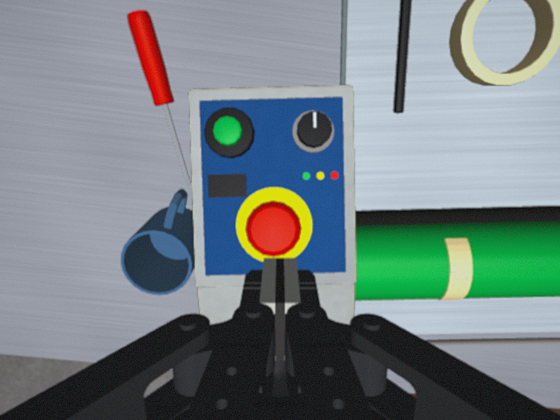

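The wrist picture shows the e-stop centred at (273.5,228.5) and unobstructed, the start button at (227,130), and the fingertips at about (280,262).

```bash
python3 - <<'E'
from h import *
v=np.load("w1.npy");s={"ee_pos":v[:3],"eef_rot":v[3:]}
W=cam("wrist",s);t=cam("top");sc=cam("scene")
rw=ray(W,(273,228.3));rt=ray(t,(358,177.9));rs=ray(sc,(203.8,188.5))
print("wt",tri([rw,rt]),"ws",tri([rw,rs]),"all",tri([rw,rt,rs]))
for z in(215,220,225,230):print(z,onz(W,(273.3,228.3),z).round(1))
print("range est",40*374/53, W[2][:3,3], "tip px", cv2.projectPoints(np.array([[0,0,0.]]),*( lambda M:(cv2.Rodrigues(M[:3,:3])[0],M[:3,3]))(np.linalg.inv(np.array(robot.camera_info("wrist")["hand_eye"]))),W[0],W[1])[0].ravel())
# start button & panel direction
print("start",onz(W,(227.3,130.5),195).round(1))
E
```

```text
wt [ 617.94994807 -132.45081164  222.49465434] ws [ 616.5084086  -131.75181201  224.81173759] all [ 617.03607661 -131.94145167  225.13924168]
215 [ 620.4 -131.6  215. ]
220 [ 618.5 -131.7  220. ]
225 [ 616.6 -131.9  225. ]
230 [ 614.7 -132.   230. ]
range est 282.2641509433962 [ 523.05203679 -138.97521597  472.96347306] tip px [277.6205866  277.14678697]
start [ 556.  -173.1  195. ]
```

```bash
python3 -m jog '[[[255,11,-2,0,0],[255,11,-2,-40,0],[255,11,-2,-80,0],[255,11,-2,-95,0],[255,11,-2,-98,0],[255,11,-2,-100,0],[255,11,-2,-100,0]]]'; python3 -m jog '[[[255,0,0,-2,0],[255,0,0,-4,0],[255,0,0,-6,0],[255,0,0,-6,0],[255,0,0,-6,0]]]'
```

```text
clock: 2.85
ee_pos: [610.5, -132.2, 233.0]
eef_rot: [-0.061, 0.998, -0.001, 0.001]
wrist_force: [-0.5, -0.4, 1.2]
gripper_width: -0.1
grasp_force: 0.0
clock: 3.35
ee_pos: [611.4, -132.6, 227.5]
eef_rot: [-0.06, 0.998, -0.001, 0.002]
wrist_force: [1.6, 0.5, 5.3]
gripper_width: 0.0
grasp_force: 2.8
```

```bash
python3 -m jog '[[[255,0.3,0,-1,0],[255,0.5,0,-2,0],[255,0.8,0,-3,0],[255,0.8,0,-3,0],[255,0.8,0,-3,0]]]'; python3 -m jog '[[[255,0.3,0,-1,0],[255,0.5,0,-2,0],[255,0.8,0,-3,0],[255,0.8,0,-3,0],[255,0.8,0,-3,0]]]'
```

```text
clock: 3.85
ee_pos: [612.1, -132.5, 224.7]
eef_rot: [-0.06, 0.998, -0.001, 0.002]
wrist_force: [0.4, 2.1, 7.5]
gripper_width: 0.1
grasp_force: 3.5
clock: 4.35
ee_pos: [612.8, -132.4, 222.0]
eef_rot: [-0.06, 0.998, -0.001, 0.002]
wrist_force: [-1.3, 1.7, 8.9]
gripper_width: 0.1
grasp_force: 4.3
```

```bash
python3 -m jog '[[[255,0.3,0,-1,0],[255,0.5,0,-2,0],[255,0.5,0,-2,0],[255,0.5,0,-2,0]]]';  python3 -m jog '[[[255,0.3,0,-1,0],[255,0.5,0,-2,0],[255,0.5,0,-2,0],[255,0.5,0,-2,0]]]'
```

```text
clock: 4.75
ee_pos: [612.9, -132.4, 221.8]
eef_rot: [-0.06, 0.998, -0.001, 0.003]
wrist_force: [-5.4, 2.9, 17.3]
gripper_width: -0.2
grasp_force: 8.9
clock: 5.15
ee_pos: [613.1, -132.5, 221.6]
eef_rot: [-0.06, 0.998, -0.001, 0.003]
wrist_force: [-9.9, 4.3, 26.3]
gripper_width: -0.1
grasp_force: 13.7
```

```bash
python3 -m jog '[[[255,-0.5,0,3,0],[255,-2,0,10,0],[255,-3,0,40,0],[255,-14,2,80,0],[255,-14,2,115,0],[255,-14,2,115,0],[255,-14,2,115,0]]]'; python3 - <<'E'
from h import *
s=robot.read_state();im=robot.get_image("wrist");cv2.imwrite("pics/w2.png",im[:,:,::-1])
F=(0,0,560,420);print(blobs(im,(0,150,80),(8,255,255),F,50)[:1],blobs(im,(22,150,80),(33,255,255),F,50)[:1],blobs(im,(45,120,50),(75,255,255),F,50)[1:4])
W=cam("wrist",s)
# predicted red centre for out / in
a=np.array([617,-132,224.]);n=np.array([-.257,-.03,.966])
M=np.linalg.inv(W[2])
for d in(0,4,8):print(d,cv2.projectPoints((a-n*d)[None],cv2.Rodrigues(M[:3,:3])[0],M[:3,3],W[0],W[1])[0].ravel())
E
```

```text
clock: 5.85
ee_pos: [598.9, -130.8, 331.4]
eef_rot: [-0.06, 0.998, -0.001, 0.001]
wrist_force: [0.6, -0.0, 0.1]
gripper_width: 0.1
grasp_force: 0.0
[(2052, [273.9, 225.9], [248, 201, 52, 51])] [(2197, [274.9, 219.7], [237, 186, 76, 73])] [(724, [228.3, 129.2], [214, 114, 30, 31])]
0 [273.81426672 226.86888017]
4 [273.90021964 226.31709255]
8 [273.98367037 225.78136734]
```

```bash
python3 -m jog '[[[255,-5,45,0,0],[255,-10,90,0,0],[255,-15,135,0,0],[255,-15,180,0,0],[255,-15,225,0,0],[255,-15,270,0,0],[255,-15,295,0,0],[255,-15,300,0,0],[255,-15,300,0,0],[255,-15,300,0,0]]]'; python3 - <<'E'
from h import *
s=robot.read_state();im=robot.get_image("wrist");cv2.imwrite("pics/w3.png",im[:,:,::-1]);np.save("w3.npy",np.r_[s["ee_pos"],s["eef_rot"]])
E
```

```text
clock: 6.9
ee_pos: [583.5, 168.4, 329.3]
eef_rot: [-0.06, 0.998, -0.0, -0.001]
wrist_force: [-0.0, -0.5, 0.2]
gripper_width: 0.2
grasp_force: 0.0
```

View pics/w3.png

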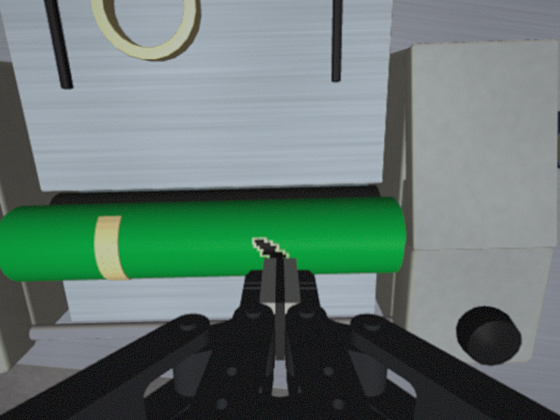

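The gouge is at about (270,248) in the wrist picture, partly hidden by the fingertips. I'll back off 35 mm and measure it.

```bash
python3 -m jog '[[[255,-35,0,0,0],[255,-35,0,0,0],[255,-35,0,0,0],[255,-35,0,0,0]]]'; python3 - <<'E'
from h import *
s=robot.read_state();im=robot.get_image("wrist");cv2.imwrite("pics/w4.png",cv2.resize(im[120:300,180:360,::-1],None,fx=3,fy=3))
h=cv2.cvtColor(im,cv2.COLOR_RGB2HSV)
m=((h[...,2]<60)|(h[...,1]<130)).astype(np.uint8);m[:185]=0;m[255:]=0;m[:,:230]=0;m[:,320:]=0
n,l,st,c=cv2.connectedComponentsWithStats(m);W=cam("wrist",s)
for k in range(1,n):
  if st[k,4]>20:
    ct=st[k,:2]+st[k,2:4]/2;print(st[k],c[k],ct,onz(W,c[k],185).round(1),onz(W,ct,185).round(1))
E
```

```text
clock: 7.35
ee_pos: [549.5, 168.6, 330.7]
eef_rot: [-0.059, 0.998, -0.0, 0.001]
wrist_force: [-0.4, -0.1, 0.3]
gripper_width: -0.0
grasp_force: 0.0
[ 230  185   90   50 4387] [274.21928425 208.87782083] [275. 210.] [566.4 167.1 185. ] [567.3 167.8 185. ]
```

View pics/w4.png

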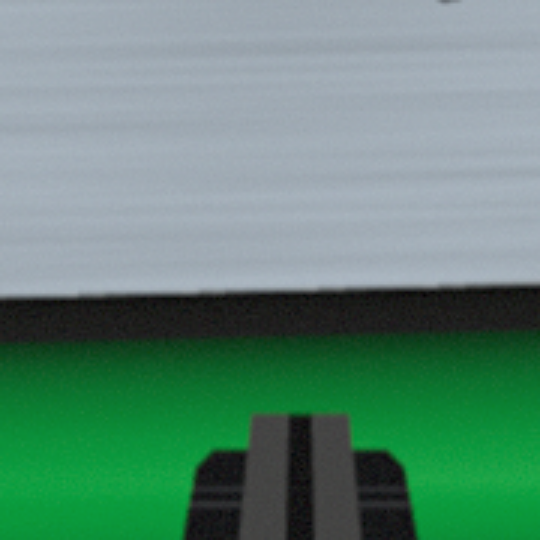

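Backing off put the gouge behind the fingers, so that was the wrong way. I'll go forward instead.

```bash
python3 -m jog '[[[255,40,0,0,0],[255,65,0,0,0],[255,65,0,0,0],[255,65,0,0,0],[255,65,0,0,0]]]'; python3 - <<'E'
from h import *
s=robot.read_state();im=robot.get_image("wrist");cv2.imwrite("pics/w5.png",cv2.resize(im[120:300,180:360,::-1],None,fx=3,fy=3))
h=cv2.cvtColor(im,cv2.COLOR_RGB2HSV)
m=((h[...,2]<60)|(h[...,1]<130)).astype(np.uint8);m[:165]=0;m[250:]=0;m[:,:230]=0;m[:,320:]=0
n,l,st,c=cv2.connectedComponentsWithStats(m);W=cam("wrist",s)
for k in range(1,n):
  if st[k,4]>20:
    ct=st[k,:2]+st[k,2:4]/2;print(st[k],c[k],ct,onz(W,c[k],185).round(1),onz(W,ct,185).round(1))
E
```

```text
clock: 7.9
ee_pos: [613.3, 169.5, 330.2]
eef_rot: [-0.06, 0.998, 0.0, -0.0]
wrist_force: [1.2, -0.4, 0.6]
gripper_width: -0.3
grasp_force: 0.0
[230 165  90   4 268] [268.88432836 166.07462687] [275. 167.] [595.5 159.8 185. ] [595.6 164.6 185. ]
[254 202  41  32 735] [274.04353741 216.73741497] [274.5 218. ] [636.5 168.6 185. ] [637.6 169.1 185. ]
[230 243  90   7 566] [276.99823322 246.31978799] [275.  246.5] [662.2 174.  185. ] [662.5 172.4 185. ]
```

View pics/w5.png

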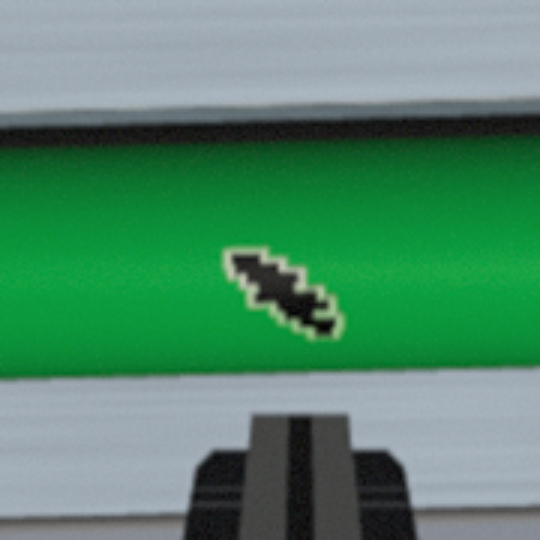

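The gouge is at about (637,168.5,185). I'll go to 26 mm above it and hold.

```bash
python3 -m jog '[[[255,23,-1,0,0],[255,23,-1,-40,0],[255,23,-1,-80,0],[255,23,-1,-100,0],[255,23,-1,-110,0],[255,23,-1,-115,0],[255,23,-1,-118,0],[255,23,-1,-119,0],[255,23,-1,-119,0],[255,23,-1,-119,0],[255,23,-1,-119,0]]]'; python3 - <<'E'
from h import *
for n in("scene","top"):
    im=robot.get_image(n);cv2.imwrite(f"pics/{n}9.png",im[:,:,::-1])
a=cv2.imread("pics/scene9.png")[130:330,120:400];cv2.imwrite("pics/s9c.png",cv2.resize(a,None,fx=2.8,fy=2.8))
E
```

```text
clock: 9.05
ee_pos: [636.9, 168.6, 212.0]
eef_rot: [-0.06, 0.998, 0.0, 0.001]
wrist_force: [-0.4, -0.4, -0.3]
gripper_width: 0.1
grasp_force: 0.0
```

View pics/s9c.png

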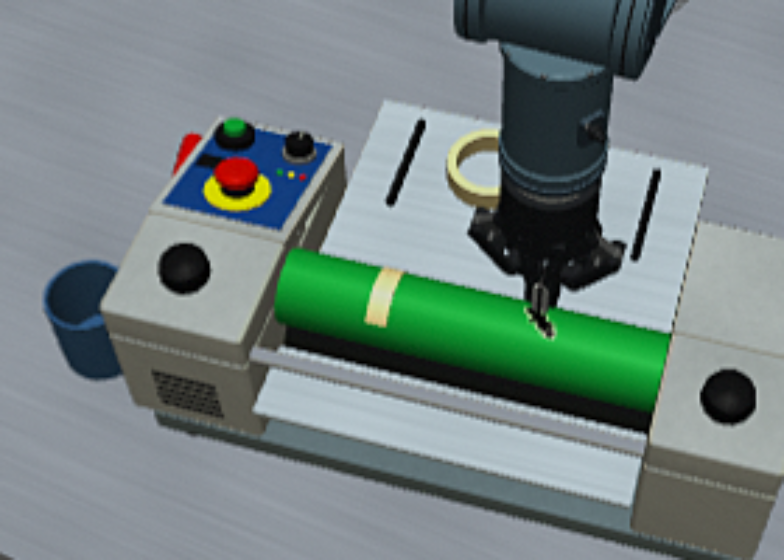

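The crop shows the fingertips just above the gouge at about (540,310), with the e-stop visibly in. The loose things in view haven't moved. I'll lower 1 mm and hold.

```bash
python3 -m jog '[[[255,0,0,-1,0],[255,0,0,-1,0],[255,0,0,-1,0],[255,0,0,-1,0],[255,0,0,-1,0],[255,0,0,-1,0],[255,0,0,-1,0],[255,0,0,-1,0],[255,0,0,-1,0],[255,0,0,-1,0],[255,0,0,-1,0],[255,0,0,-1,0],[255,0,0,-1,0],[255,0,0,-1,0],[255,0,0,-1,0],[255,0,0,-1,0],[255,0,0,-1,0],[255,0,0,-1,0],[255,0,0,-1,0],[255,0,0,-1,0]]]'; python3 -m jog '[[[255,0,0,0,0],[255,0,0,0,0],[255,0,0,0,0],[255,0,0,0,0],[255,0,0,0,0],[255,0,0,0,0],[255,0,0,0,0],[255,0,0,0,0],[255,0,0,0,0],[255,0,0,0,0]]]' && python3 -c "
from station import robot
print(robot.hand_in())"
```

```text
clock: 11.15
ee_pos: [636.6, 168.6, 210.3]
eef_rot: [-0.06, 0.998, 0.0, -0.0]
wrist_force: [0.5, 0.0, 0.2]
gripper_width: 0.1
grasp_force: 0.0
clock: 12.15
ee_pos: [636.6, 168.5, 210.3]
eef_rot: [-0.06, 0.998, 0.0, -0.0]
wrist_force: [0.3, 0.7, -0.5]
gripper_width: -0.1
grasp_force: 0.0
the job is handed in; nothing more can be done
None
```

I pressed the emergency stop until it bottomed out, and it stayed in. The fingertips then held about 25 mm above the gouge for 3 s, and I handed the job in at 12 s with the arm still pointing there; no verdict came back.

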